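Clear the jammed core chute, latch its gate and refill it

TASK

The core chute on the cutting table has a thick core wedged under the hold-downs at its outlet: nudge it back up the chute until it comes free, lift it out and leave it in the grey reject crate. Then shut the outlet gate, lifting its latch bar over the striker and letting it drop fully into the catch. Then refill the chute with all the slim cores from the wooden rack, each lying straight across it so that they roll down and queue behind the latched gate; leave everything else on the table where it is.

Things in the scene. Friction and masses are not known exactly. Their poses are not given: they have to be found in the camera images.
- chute: stand of the core chute, grey steel, about 150 x 340 mm, fixed. Origin on the table under the outlet end, midway across; y points uphill along the chute, x across it (gate hinge on the -x side, catch post on the +x side), z up. The trough's sides reach 134 mm above the table at the outlet and about 205 mm at the top end
- trough: sloping aluminium trough of the chute, open on top, 116 mm wide inside, sides 62 mm high. Origin at the lower end of its floor, midway across, 70 mm above the table. Its frame is tilted 0.21 rad about the chute's x axis: y runs uphill along the floor (0 at the outlet, 336 mm at the closed top end), z square to the floor
- holddown (a point): the hold-down at the outlet, at trough y = 45, z = 54 mm: from each side of the trough a steel strip reaches 22 mm inward, leaving the middle 72 mm open. Its underside is 54 mm above the floor from trough y = 8 to 45 mm, then rises to 72 mm at y = 85 mm. Slim cores roll under it; the thick core wedges under the rising part
- gate (a joint): angle of the outlet gate (rad) about its upright hinge: 0 = shut across the outlet, grows as it swings open downhill (clockwise from above), up to 1.5. It stays where it is left (0.04 N m of friction). The leaf is 126 mm wide, 4 mm thick, 74 to 128 mm above the table. Shut and latched it has up to 0.08 rad of play
- gate_hinge (a point): point on the gate's hinge axis, 114 mm above the table, 66 mm to -x and 14 mm downhill (-y) of the chute's origin. Its axes turn with the gate: +x runs along the leaf to its free edge, -y is the outer face, which carries the latch bar on a pivot 40 mm from the hinge axis along the leaf and 9 mm outside it, 114 mm above the table
- latch (a joint): angle of the steel latch bar on the gate (rad): 0 = level (dropped), grows as its free end is lifted, up to 0.55; let go, it falls by its own weight (160 g). 10 mm thick, 16 mm high, it turns about the gate's y axis. It must be lifted some 0.24 rad to pass over the striker; unlifted, the striker stops it with the gate about 0.2 rad open
- tab (a point): centre of the lift tab at the latch bar's free end, beyond the gate's free edge: an upright steel plate 44 mm long, 10 mm thick (along the gate's y), 36 mm high; 174 mm from the hinge axis along the leaf, 134 mm from the bar's pivot, 124 mm above the table with the bar dropped. Can be pinched from above across its thickness, both sides are free
- catch (a point): the catch: floor of the notch on the post at the chute's +x side, where the bar lies (2 mm above it) when dropped with the gate shut. The notch is 22 mm wide between the post and the striker, an upright steel nib 8 mm thick whose top is 127 mm above the table (23 mm above this point), on the side away from the chute
- thick_center (a point): thick cardboard core (tube), 62 mm outside diameter, 100 mm long, 80 to 150 g; this point is its centre, its x axis runs along the tube. It starts lying across the trough, wedged under the hold-down about 70 mm up from the outlet; it can be lifted out only once its centre is some 117 mm up the trough, and rolls back down if let go
- crate: grey plastic reject crate, open at the top, outside 170 (its x) x 150 (its y) x 55 mm, walls and floor 4 mm, loose, 450 g. Origin at the centre of its underside
- rack: wooden core rack, fixed: a board 90 (x) x 400 (y) x 12 mm with five pairs of low ribs (6 mm high) along x, 80 mm apart (y = -160 to 160 mm), each pair cradling one core that lies along x. Origin at the centre of its underside
- core1_center (a point): slim cardboard core (tube), 48 mm outside diameter, 100 mm long, 50 to 100 g; this point is its centre, its own x axis runs along the tube. It starts lying across the wooden rack with its centre 36 mm above the table. May be absent (None). It rolls down the chute by itself but not on the level table
- core2_center (a point): slim cardboard core (tube), 48 mm outside diameter, 100 mm long, 50 to 100 g; this point is its centre, its own x axis runs along the tube. It starts lying across the wooden rack with its centre 36 mm above the table. May be absent (None). It rolls down the chute by itself but not on the level table
- core3_center (a point): slim cardboard core (tube), 48 mm outside diameter, 100 mm long, 50 to 100 g; this point is its centre, its own x axis runs along the tube. It starts lying across the wooden rack with its centre 36 mm above the table. May be absent (None). It rolls down the chute by itself but not on the level table
- core4_center (a point): slim cardboard core (tube), 48 mm outside diameter, 100 mm long, 50 to 100 g; this point is its centre, its own x axis runs along the tube. It starts lying across the wooden rack with its centre 36 mm above the table. May be absent (None). It rolls down the chute by itself but not on the level table
- core5_center (a point): slim cardboard core (tube), 48 mm outside diameter, 100 mm long, 50 to 100 g; this point is its centre, its own x axis runs along the tube. It starts lying across the wooden rack with its centre 36 mm above the table. May be absent (None). It rolls down the chute by itself but not on the level table
- cone_a: white thread cone, 80 mm wide, 125 mm high; bystander, loose, leave it alone. Origin at its underside
- cone_b: white thread cone, 80 mm wide, 125 mm high; bystander, loose, leave it alone. Origin at its underside
- weight: steel pattern weight with a knob, 72 mm wide, 50 mm high; bystander, loose, leave it alone. Origin at its underside
- mug: white mug, 80 mm wide, 92 mm high; bystander, loose, leave it alone. Origin at its underside
- spare: another thick core standing on end on the table, 62 mm wide, 100 mm high: not part of the job; bystander, loose, leave it alone. Origin at its underside
Things that resemble listed ones, but are neither listed nor needed, are in the scene too. What is shaped like the part that bears core3_center but green is not meant.

How it is judged:
By the outcome, as a careful person would: the job done as asked, in the order asked, and still so for the second after the job is handed in, with the robot touching nothing.
Of core1, core2, core3, core4, core5 only 3 to 5 are there at a start; the rules pass over those that are not, and their reading is None.
At some moment in a run one of crate may be knocked a few centimetres aside while the robot is not near it.
Once in a run the grip may slacken for a moment while it holds something.
It also fails if it takes over 210 s, if anything falls off the work surface, if the arm or the gripper's body presses on something with over 40 N, if the wrist force passes 120 N, or if a joint passes its speed limit or range.

ROBOT

A 6-joint arm with a two-finger parallel gripper is mounted at the origin on the work surface. World frame = base frame: x ahead of the robot, y to its left, z up, the work surface at z = 0. Lengths are in m, angles in rad, forces in N, time in s.
With the tool pointing down it reaches from about 0.3 to 0.775 m from the base axis. Payload 14.6 kg.
Tool frame: the origin (TCP) lies on the centre line of the jaws, within the pads' length; the fingertips stand 14 mm ahead of it and the grasp point (between the pads) lies 5 mm behind it; z points along the fingers, y is the line along which they close (so a half turn about z gives the same grasp; the last joint's range is limited). The gripper opens to 94 mm and grips with 3 to 60 N. Pads are 16 mm wide; open, the fingers measure 119 mm over their backs; the gripper's body (75 mm by 177 mm) begins 78 mm behind the grasp point.
Start: joints at [-1.367, 0.3, 1.521, -0, 1.321, -0.067], TCP at [0.147, -0.53, 0.219] pointing down, gripper open.
Joint ranges: [-3.03, 3.03], [-0.79, 2.21], [0.23, 2.52], [-1.04, 4.18], [0, 3.07], [-2.55, 2.55]. Speed limits (rad/s): [2.22, 2.22, 2.57, 3.14, 3.14, 3.14].

INTERFACE

Orientations are given as [roll, pitch, yaw] about the fixed x, y, z axes, in that order (R = Rz(yaw) Ry(pitch) Rx(roll)).
In Python, from plant import status, viewer, arm, finder gives the robot as it stands.
- The arm moves only by the tool step_arm, never from a script. Its argument "targets" is one flat list of numbers, 5 for each row, row after row: the opening, from -1 (shut) to 1 (fully open), then the shift along the tool's x, y, z in mm, then the turn about the tool's z in degrees. A call has exactly 8 rows; each row is the pose to reach, as a shift and turn from the pose commanded when the call began, along the tool's axes at that moment; what a row does not reach only later rows make up. A row lasts 1/10 s, in which the tool goes at most 50 mm and 8.59 degrees, less where a joint would pass 70% of its speed; a pose out of reach is approached as far as the arm can. A call with a gripper value outside its range is refused whole. The fingers move at their own pace and stop on an object; "force" is the grip in N (left out, the last holds). Time passes only in rows, so rows that repeat a pose let the fingers close, or fill a call up. It gives the time, the measured TCP pose, the force, the opening and the grip force at its end, in the units of the state.
- status.state(): the state, without advancing time (a new reading comes with each control period).
- viewer.snapshot(name): name is "scene" or "top" or "wrist"; returns the picture (400x640x3 uint8, red, green, blue); there is no depth.
- viewer.camera_params(name): a dict with "camera_matrix" (3x3 intrinsics, pixels), "R" (3x3) and "t" (3): a world point X has camera coordinates R X + t. Camera axes: x right, y down, z forward; pixel columns grow to the right and rows downward; lengths in m; the calibration is good to about 2 mm. A picture is of the moment at which its call begins: read the wrist's pose just before it. camera_params takes no time and is no camera call; for the wrist camera it gives the pose at the moment of the call.
- arm.sign_off(): hands the job in; it is judged then, once.
Trained networks look in the newest picture that a camera, given by its name, has taken for a name from the list of things; names that differ only in an ending like _2 or _b are one class to them, and where a whole thing is asked for, a point or a joint stands for the part that bears it (a point fixed in the world has none). Each returns a list of dicts, best first, with "p" (0 to 1); they miss things now and then, are a little off and sometimes report something else, mostly with a low value. They report only what shows in the picture. A call takes as long as a camera call. They do not tell look-alikes from the thing itself.
- finder.masks_of(target, camera): "region" (400x640 bool, what is visible of it) and "uv" ([column, row] in pixels, amid what is visible of it).
The state is a dict: "time": time; "joint_positions": joint angles; "joint_vel": joint speeds; "effort": joint torques, N m; "tcp_pos": TCP position; "eef_rot": TCP orientation; "ft_force": force on the tool from outside, world axes, zero at the start; "wrist_torque": the same for the moment, N m; "grip_width": finger opening in m; "grip_force": force on a finger pad.
Only numpy, scipy, OpenCV 4.12 (cv2) and the standard library are available. Lean on these libraries where they do the work, as an engineer would, in place of code of your own. Each camera call takes 0.05 s, during which the arm holds its last target. There are 200 camera calls.

## Working session

There is one attempt and no reset: what is moved stays moved. The work goes in short steps, Python scripts to look and compute and a tool call to move; the robot and the scene stay as the last step left them, time stands still between calls to the robot, and variables do not carry over. Pictures are saved under pics/ and viewed, at most 14 in all, crops included, and the job is handed in when it is done.

Besides the shell and the picture viewer there is one more tool, called as name(argument=value, ...) on one line, values as JSON. step_arm: Moves the arm, as the interface text tells. Its arguments: {"type":"object","properties":{"targets":{"type":"array","items":{"type":"number"}},"force":{"type":"number"}},"required":["targets"]}

```bash
ls; mkdir -p pics; python3 - <<'E'
from plant import status, viewer, arm, finder
import cv2,numpy as np
s=status.state();print(s['time'],s['tcp_pos'],s['eef_rot'])
for c in ['scene','top']:
    im=viewer.snapshot(c);cv2.imwrite(f'pics/{c}0.png',im[:,:,::-1])
    p=viewer.camera_params(c);print(c,p)
    for n in ['chute','gate','crate','rack','thick_center','core1_center','tab','cone_a','weight','mug','spare']:
        try:
            print(n,[(round(d['p'],2),np.round(d['uv']).tolist(),int(d['region'].sum())) for d in finder.masks_of(n,c)][:8])
        except Exception as e: print(n,e)
E
```

```text
pics
0.0 [ 0.1470693  -0.52971036  0.2188765 ] [-3.14042735e+00 -6.81043662e-05  2.70799574e-01]
scene {'camera_matrix': array([[421.3952931,   0.       , 317.4620466],
       [  0.       , 421.3952931, 198.1446707],
       [  0.       ,   0.       ,   1.       ]]), 'R': array([[ 0.63067743,  0.77601906,  0.00635538],
       [ 0.61960839, -0.49859646, -0.60620707],
       [-0.46725947,  0.38625896, -0.79528146]]), 't': array([-0.26148849, -0.25320399,  1.65504219])}
chute [(0.7, [335.0, 186.0], 6493)]
gate [(0.88, [269.0, 222.0], 494)]
crate []
rack [(0.71, [374.0, 243.0], 1475)]
thick_center [(0.73, [308.0, 190.0], 399), (0.17, [335.0, 182.0], 6108)]
core1_center [(0.68, [340.0, 268.0], 501), (0.25, [377.0, 235.0], 524)]
tab [(0.5, [266.0, 223.0], 224)]
cone_a [(0.7, [204.0, 302.0], 839), (0.69, [449.0, 197.0], 686), (0.3, [337.0, 182.0], 6356)]
weight [(0.93, [300.0, 312.0], 520), (0.68, [377.0, 237.0], 521)]
mug [(0.93, [259.0, 303.0], 986)]
spare [(0.63, [211.0, 270.0], 675)]
top {'camera_matrix': array([[427.31394058,   0.        , 318.77912483],
       [  0.        , 427.31394058, 197.65100828],
       [  0.        ,   0.        ,   1.        ]]), 'R': array([[ 0.01582721, -0.99978995,  0.01302137],
       [-0.9986349 , -0.01645458, -0.04957407],
       [ 0.04977791, -0.01221897, -0.99868556]]), 't': array([-0.06647677,  0.46798083,  1.4743234 ])}
chute [(0.84, [282.0, 200.0], 4464)]
gate [(0.72, [368.0, 201.0], 345)]
crate [(0.72, [180.0, 180.0], 2477), (0.48, [278.0, 200.0], 4008), (0.18, [287.0, 134.0], 410)]
rack [(0.68, [277.0, 142.0], 1531)]
thick_center [(0.88, [317.0, 201.0], 494)]
core1_center []
tab [(0.71, [368.0, 204.0], 220)]
cone_a [(0.57, [444.0, 188.0], 473), (0.56, [205.0, 127.0], 519), (0.42, [430.0, 207.0], 441)]
weight [(0.62, [386.0, 133.0], 325), (0.52, [415.0, 154.0], 656)]
mug [(0.77, [414.0, 153.0], 618)]
spare [(0.6, [429.0, 206.0], 374), (0.21, [205.0, 128.0], 404)]
```

```bash
python3 - <<'E'
import cv2
a=cv2.imread('pics/top0.png')[80:260,140:480];cv2.imwrite('pics/v1.png',cv2.resize(a,None,fx=2.35,fy=2.35,interpolation=cv2.INTER_CUBIC))
b=cv2.imread('pics/scene0.png')[120:345,160:480];cv2.imwrite('pics/v2.png',cv2.resize(b,None,fx=2.5,fy=2.5,interpolation=cv2.INTER_CUBIC))
E
```

```text
(no output)
```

View pics/v1.png

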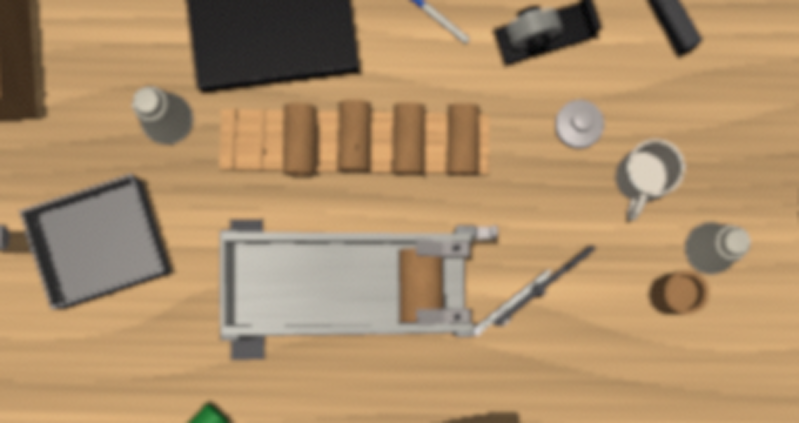

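View pics/v2.png

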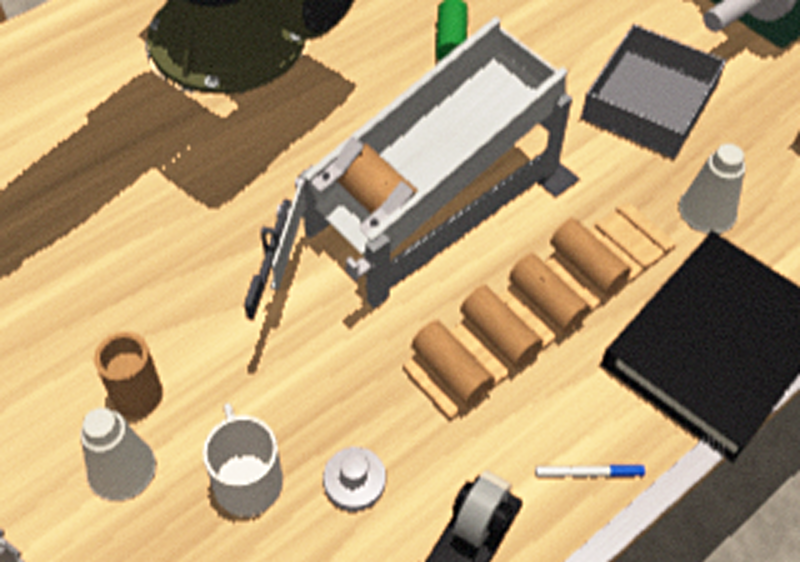

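```bash
cat > h.py <<'E'
import numpy as np, cv2
from plant import status, viewer, arm, finder
def back(p,uv,z):
    K,R,t=p['camera_matrix'],p['R'],p['t']
    d=R.T@np.linalg.inv(K)@np.array([uv[0],uv[1],1.]);c=-R.T@t
    return c+d*(z-c[2])/d[2]
def proj(p,X):
    x=p['camera_matrix']@(p['R']@np.asarray(X,float)+p['t']);return x[:2]/x[2]
def snap(cam,name):
    p=viewer.camera_params(cam);im=viewer.snapshot(cam);cv2.imwrite(f'pics/{name}.png',im[:,:,::-1]);return p,im
E
python3 - <<'E'
from h import *
p=viewer.camera_params('top')
f=lambda a,b:(140+a/2.35-.3,80+b/2.35-.3)
for n,a,z in [('TL',(221,233),.205),('BL',(221,338),.205),('TR',(466,236),.134),('BR',(466,333),.134),('thick',(421,285),.14),('gatefree',(592,247),.134),('hinge',(478,332),.128),('crate',(97,240),.03),('c1',(300,139),.06),('c2',(354,136),.06),('c3',(408,139),.06),('c4',(462,139),.06),('rackL',(220,140),.012),('rackR',(489,140),.012),('footT',(247,224),0.01),('footB',(247,350),.01),('spare',(680,293),.1),('cone',(738,242),.12),('mug',(645,170),.09),('wt',(580,122),.05),('cone2',(148,100),.125)]:
    print(n,np.round(back(p,f(*a),z)*1000))
w=viewer.camera_params('wrist');s=status.state()
print('wristcam',-w['R'].T@w['t']-s['tcp_pos'],w['R'],w['camera_matrix'][0])
E
```

```text
TL [512. 202. 205.]
BL [377. 198. 205.]
TR [ 520. -118.  134.]
BR [ 388. -120.  134.]
thick [452. -58. 140.]
gatefree [ 508. -290.  134.]
hinge [ 390. -137.  128.]
crate [515. 415.  30.]
c1 [663. 119.  60.]
c2 [669.  41.  60.]
c3 [666. -37.  60.]
c4 [ 667. -115.   60.]
rackL [668. 243.  12.]
rackR [ 676. -157.   12.]
footT [544. 200.  10.]
footB [357. 196.  10.]
spare [ 448. -420.  100.]
cone [ 519. -495.  120.]
mug [ 622. -373.   90.]
wt [ 697. -287.   50.]
cone2 [701. 321. 125.]
wristcam [0.07771167 0.02215033 0.16512375] [[ 0.26751721 -0.96355258 -0.00098709]
 [-0.92744578 -0.25777019  0.27092223]
 [-0.26130226 -0.07156088 -0.96260073]] [281.32319403   0.         319.20131319]
```

step_arm(targets=[1,0,0,-141,0,1,0,0,-141,0,1,0,0,-141,0,1,100,-94,-141,13.8,1,200,-188,-141,13.8,1,200,-188,-141,13.8,1,200,-188,-141,13.8,1,200,-188,-141,13.8])

```text
time: 2.0
tcp_pos: [0.2773, -0.3144, 0.3606]
eef_rot: [3.141, -0.0, 0.029]
ft_force: [0.7, -0.2, -0.1]
grip_width: 0.094
grip_force: 0.0
```

step_arm(targets=[1,168,-260,0,0,1,168,-260,0,0,1,168,-260,0,0,1,168,-260,0,0,1,168,-260,0,0,1,168,-260,0,0,1,168,-260,0,0,1,168,-260,0,0])

```text
time: 2.8
tcp_pos: [0.4373, -0.0503, 0.3602]
eef_rot: [-3.142, 0.001, 0.033]
ft_force: [-0.4, -0.4, -0.3]
grip_width: 0.094
grip_force: 0.0
```

```bash
python3 - <<'E'
from h import *
s=status.state();print(s['tcp_pos'],s['eef_rot'],np.abs(s['joint_vel']).max())
p,im=snap('wrist','w1')
import pickle;pickle.dump(p,open('w1.pkl','wb'))
cv2.imwrite('pics/v3.png',cv2.resize(im[:,:,::-1],(800,500),interpolation=cv2.INTER_CUBIC))
for n in ['gate','crate','thick_center','core1_center','tab','rack']:
    print(n,[(round(d['p'],2),np.round(d['uv']).tolist(),int(d['region'].sum())) for d in finder.masks_of(n,'wrist')][:8])
E
```

```text
[ 0.43728789 -0.05030462  0.36019137] [-3.14151183e+00  6.28542621e-04  3.28217106e-02] 0.06267969571301509
gate [(0.95, [429.0, 177.0], 2742)]
crate [(0.77, [49.0, 116.0], 10575)]
thick_center [(0.96, [319.0, 176.0], 2552)]
core1_center [(0.9, [370.0, 32.0], 1958), (0.67, [312.0, 29.0], 1880)]
tab [(0.86, [465.0, 161.0], 1189), (0.28, [314.0, 27.0], 1797)]
rack [(0.79, [239.0, 26.0], 7184), (0.49, [370.0, 33.0], 1945)]
```

View pics/v3.png

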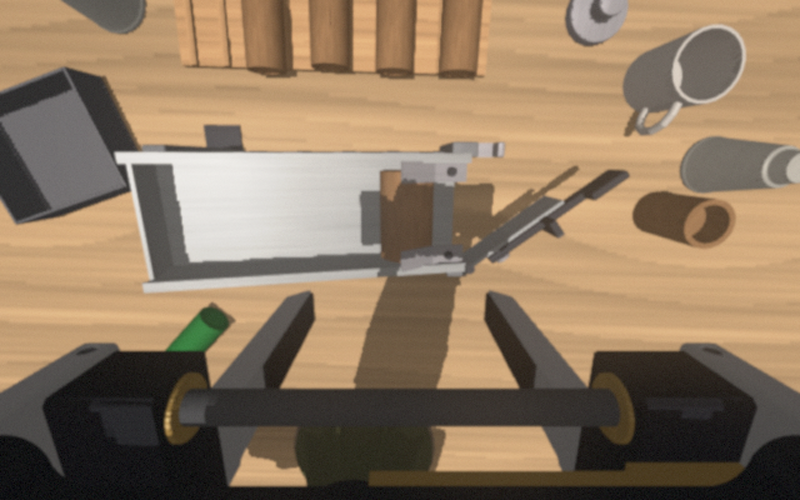

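```bash
cat > chute.py <<'E'
import numpy as np
T=.21;c,s=np.cos(T),np.sin(T)
def tr(x,y,z): # trough -> chute frame (m)
    return np.array([x,y*c-z*s,.07+y*s+z*c])
def ch(q,P): # chute->world
    a=q[2];return np.array([q[0]+np.cos(a)*P[0]-np.sin(a)*P[1],q[1]+np.sin(a)*P[0]+np.cos(a)*P[1],P[2]])
E
python3 - <<'E'
from h import *; from chute import *; import pickle
from scipy.optimize import least_squares
p=pickle.load(open('w1.pkl','rb'))
def mod(q):
    w=q[3]
    P=[tr(.058+w,.336+w,.062),tr(-.058-w,.336+w,.062),tr(.058,.336,.062),tr(-.058,.336,.0),tr(.058+w,0,.062),tr(-.058-w,0,.062)]
    return np.array([proj(p,ch(q,x)) for x in P])
obs=np.array([(116,153),(145,291),(133,163),(190,262),(471,155),(466,274)])/1.25
r=least_squares(lambda q:(mod(q)-obs).ravel(),[.454,-.125,.03,.004],loss='soft_l1')
q=r.x;print(q);print((mod(q)-obs).round(1))
im=cv2.imread('pics/w1.png');z=3.4
v=cv2.resize(im[110:250,280:510],None,fx=z,fy=z,interpolation=cv2.INTER_CUBIC)
def pt(P,col,P0=None):
    u=proj(p,ch(q,P));cv2.circle(v,tuple(int(round(k)) for k in ((u[0]-280+.5)*z,(u[1]-110+.5)*z)),4,col,1)
for x in(-.058,.058):
    for y in (0,.045,.085):pt(tr(x,y,.062),(0,255,0))
for x in(-.036,.036):
    for y,zz in((.008,.054),(.045,.054),(.085,.072)):pt(tr(x,y,zz),(255,0,0))
pt([-.066,-.014,.128],(0,0,255));pt(tr(0,.07,.062),(255,255,0))
cv2.imwrite('pics/v4.png',v)
for g in (.6,.65,.7,.75,.8):
    f=lambda r,o,zz:proj(p,ch(q,[-.066+r*np.cos(g)-o*np.sin(g),-.014-r*np.sin(g)-o*np.cos(g),zz]))
    print(g,(f(.196,.009,.142)-[280,110]+.5)*z,(f(.126,0,.128)-[280,110]+.5)*z)
E
```

```text
[ 0.45517179 -0.12278162  0.0240261   0.00839582]
[[  0.4  -0.6]
 [ -0.2   1.6]
 [ -3.1  -0.6]
 [-10.3   3.1]
 [  7.6   0.8]
 [  5.1  -0.9]]
0.6 [682.49814208 -11.94618221] [527.24537734 126.09274718]
0.65 [700.05176803   5.20588523] [538.65693971 135.39560899]
0.7 [716.4515815  23.226452 ] [549.46735348 145.26661797]
0.75 [731.66020658  42.04361413] [559.64915738 155.67153179]
0.8 [745.64622191  61.5841039 ] [569.17753134 166.57477947]
```

View pics/v4.png

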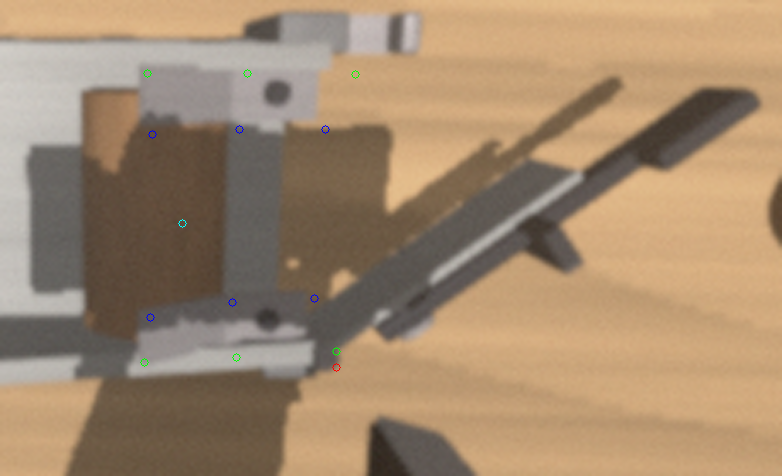

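```bash
python3 - <<'E'
from h import *; from chute import *; import pickle
from scipy.optimize import least_squares
p=pickle.load(open('w1.pkl','rb'))
def mod(q):
    w=q[3]
    P=[tr(.058+w,.336+w,.062),tr(-.058-w,.336+w,.062),tr(.058,.336,.062),tr(-.058,.336,.0),tr(.058+w,q[4],.062),tr(-.058-w,q[4],.062)]
    P+=[tr(.036,.085,.074),tr(.036,.045,.056),tr(.036,.008,.056),tr(-.036,.085,.074),tr(-.036,.045,.056),tr(-.036,.008,.056)]
    return np.array([proj(p,ch(q,x)) for x in P])
zz=lambda a,b:(280-.5+a/3.4,110-.5+b/3.4)
obs=np.array([(116/1.25,153/1.25),(145/1.25,291/1.25),(133/1.25,163/1.25),(190/1.25,262/1.25),zz(331,40),zz(314,372),zz(139,121),zz(230,121),zz(317,120),zz(138,318),zz(229,304),zz(308,294)])
r=least_squares(lambda q:(mod(q)-obs).ravel(),[.454,-.125,.03,.004,.01],loss='soft_l1')
q=r.x;print(q);print((mod(q)-obs).round(1))
np.save('q.npy',q[:3])
f=lambda g,r,o,z:proj(p,ch(q,[-.066+r*np.cos(g)-o*np.sin(g),-.014-r*np.sin(g)-o*np.cos(g),z]))
# gate: tab top far corner, tab top near/inner corners, leaf free top edge
o2=np.array([zz(755,92),zz(703,90),zz(582,172)])
m2=lambda g:np.array([f(g,.196,.004,.142),f(g,.152,.004,.142),f(g,.126,-.002,.128)])
# note: identify by residual
r2=least_squares(lambda g:(m2(g[0])-o2)[[0,2]].ravel(),[.65]);print('gate',r2.x,(m2(r2.x[0])-o2).round(1))
for n,uv in [('thick',None)]:
    for (a,b) in [(84,215),(228,215)]:print(back(p,zz(a,b),.135))
E
```

```text
[ 0.45799156 -0.12013994  0.03212935  0.00713288  0.00765926]
[[ -0.9   0.4]
 [ -0.9   0.4]
 [ -5.9  -1. ]
 [-11.8   3. ]
 [ -0.    2.2]
 [ -0.   -3.1]
 [  2.    1.9]
 [  1.    0.6]
 [  0.9   0.5]
 [  2.1  -1.5]
 [ -0.1  -2. ]
 [  1.   -0.4]]
gate [0.91103322] [[  1.7  -1.9]
 [-12.4  19.2]
 [ -0.5   2.2]]
[ 0.45392658 -0.02745484  0.135     ]
[ 0.45587624 -0.08656205  0.135     ]
```

```bash
cat >> h.py <<'E'
def go(x,y,z,yaw=None,frm=None):
    s=status.state()
    P,a=(s['tcp_pos'],s['eef_rot'][2]) if frm is None else (np.array(frm[:3]),frm[3])
    d=np.array([x,y,z])-P;X=np.array([np.cos(a),np.sin(a)]);Y=np.array([np.sin(a),-np.cos(a)])
    t=0 if yaw is None else -np.degrees((yaw-a+np.pi)%(2*np.pi)-np.pi)
    print('shift',(np.array([d[:2]@X,d[:2]@Y,-d[2]])*1000).round(1),'turn',round(t,1),'|',np.linalg.norm(d).round(3))
E
python3 - <<'E'
from h import *
s=status.state();print(s['time'],s['tcp_pos'],s['eef_rot'],s['joint_positions'].round(2) if hasattr(s['joint_positions'],'round') else s['joint_positions'])
go(.456,-.058,.118,.03)
E
```

```text
3.15 [ 0.43667876 -0.05223621  0.3606672 ] [ 3.14144952e+00 -4.46163631e-04  2.82244216e-02] [-0.2  -0.02  1.57 -0.    1.6   1.34]
shift [ 19.2   6.3 242.7] turn -0.1 | 0.244
```

step_arm(targets=[0.7,19,6,0,0,0.7,19,6,50,0,0.7,19,6,100,0,0.7,19,6,150,0,0.7,19,6,180,0,0.7,19,6,180,0,0.7,19,6,180,0,0.7,19,6,180,0])

```text
time: 3.95
tcp_pos: [0.457, -0.0571, 0.1826]
eef_rot: [3.141, -0.003, 0.03]
ft_force: [-0.9, 0.3, -0.5]
grip_width: 0.0802
grip_force: 0.0
```

```bash
python3 - <<'E'
from h import *
go(.456,-.058,.118,.03)
p,im=snap('wrist','w2');cv2.imwrite('pics/v5.png',im[:,:,::-1])
E
```

```text
shift [-1.1  0.8 64.6] turn -0.0 | 0.065
```

View pics/v5.png

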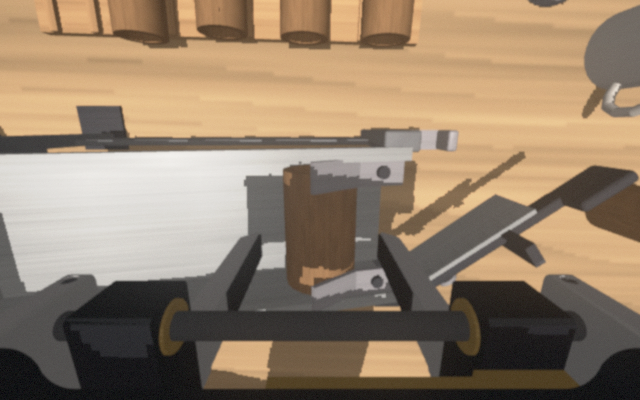

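step_arm(targets=[0.7,-1,1,35,0,0.7,-1,1,64,0,0.7,-1,1,64,0,0.3,-1,1,64,0,0.1,-1,1,64,0,0.1,-1,1,64,0,0.1,-1,1,64,0,0.1,-1,1,64,0], force=15)

```text
time: 4.8
tcp_pos: [0.4561, -0.0578, 0.1181]
eef_rot: [3.141, -0.003, 0.03]
ft_force: [-0.8, 1.6, 7.6]
grip_width: 0.0614
grip_force: 15.0
```

step_arm(targets=[0.1,0,-6,-1,0,0.1,0,-14,-2.8,0,0.1,0,-22,-4.5,0,0.1,0,-31,-6.4,0,0.1,0,-40,-8.3,0,0.1,0,-49,-10.3,0,0.1,0,-60,-12.7,0,0.1,0,-60,-12.7,0], force=15)

```text
time: 5.6
tcp_pos: [0.4543, 0.0028, 0.131]
eef_rot: [3.141, -0.003, 0.031]
ft_force: [-2.4, 5.0, 12.4]
grip_width: 0.0619
grip_force: 15.0
```

```bash
python3 - <<'E'
from h import *
s=status.state();print(s['tcp_pos'],s['ft_force'],s['grip_width'])
p,im=snap('wrist','w3');cv2.imwrite('pics/v6.png',im[100:320,150:480,::-1])
p,im=snap('top','t3')
for n in ['crate','thick_center']:print(n,[(round(d['p'],2),back(p,d['uv'],.03 if n=='crate' else .12).round(3),d['region'].sum()) for d in finder.masks_of(n,'top')])
E
```

```text
[0.45432787 0.00281731 0.1310234 ] [-2.36709143  4.95007542 12.41200466] 0.06186101580890357
crate [(0.75, array([0.523, 0.421, 0.03 ]), np.int64(2485))]
thick_center [(0.45, array([ 0.416, -0.004,  0.12 ]), np.int64(146)), (0.22, array([0.451, 0.127, 0.12 ]), np.int64(3028))]
```

View pics/v6.png

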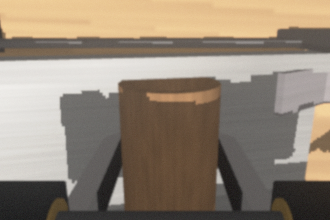

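step_arm(targets=[0.1,0,0,-15,0,0.1,0,0,-40,0,0.1,0,0,-80,0,0.1,0,0,-120,0,0.1,0,0,-160,0,0.1,5,-30,-170,0,0.1,13,-70,-170,-3,0.1,20,-110,-170,-6], force=20)

```text
time: 6.6
tcp_pos: [0.4701, 0.1137, 0.2998]
eef_rot: [3.142, -0.001, 0.135]
ft_force: [0.7, 0.2, -1.3]
grip_width: 0.0615
grip_force: 20.0
```

```bash
python3 - <<'E'
from h import *
s=status.state();print(s['tcp_pos'],s['ft_force'],s['grip_width'],s['grip_force'])
go(.517,.416,.25,.31)
p,im=snap('top','t4')
for n in ['crate','thick_center']:print(n,[(round(d['p'],2),back(p,d['uv'],.03 if n=='crate' else .12).round(3),d['region'].sum()) for d in finder.masks_of(n,'top')])
E
```

```text
[0.47012183 0.11372294 0.29982027] [ 0.73147878  0.23506957 -1.25243088] 0.061471074204749315 19.99885529279709
shift [  87.3 -293.2   49.8] turn -10.0 | 0.31
crate [(0.82, array([0.531, 0.423, 0.03 ]), np.int64(2420))]
thick_center [(0.55, array([0.436, 0.142, 0.12 ]), np.int64(146))]
```

step_arm(targets=[0.1,87,-293,0,-10,0.1,87,-293,0,-10,0.1,87,-293,0,-10,0.1,87,-293,0,-10,0.1,87,-293,0,-10,0.1,87,-293,20,-10,0.1,87,-293,50,-10,0.1,87,-293,50,-10])

```text
time: 7.55
tcp_pos: [0.5161, 0.4141, 0.2438]
eef_rot: [3.139, 0.008, 0.31]
ft_force: [-0.7, -1.4, -1.7]
grip_width: 0.0614
grip_force: 20.0
```

```bash
python3 - <<'E'
from h import *
s=status.state();print(s['tcp_pos'],s['eef_rot'],s['grip_width'],s['grip_force'])
p,im=snap('wrist','w5')
tip=[proj(p,s['tcp_pos']+[0,0,-.18])]
v=im[:,:,::-1].copy();cv2.circle(v,tuple(int(k) for k in proj(p,np.r_[s['tcp_pos'][:2],.04])),5,(0,0,255),2);cv2.imwrite('pics/v7.png',v)
for n in ['crate']:print(n,[(round(d['p'],2),back(p,d['uv'],.01).round(3),d['region'].sum()) for d in finder.masks_of(n,'wrist')])
E
```

```text
[0.51613105 0.41410552 0.24380986] [3.13880218 0.00820488 0.30950924] 0.06136285668198035 19.999817311763763
crate [(0.62, array([0.543, 0.432, 0.01 ]), np.int64(7441)), (0.25, array([0.489, 0.092, 0.01 ]), np.int64(6434))]
```

View pics/v7.png

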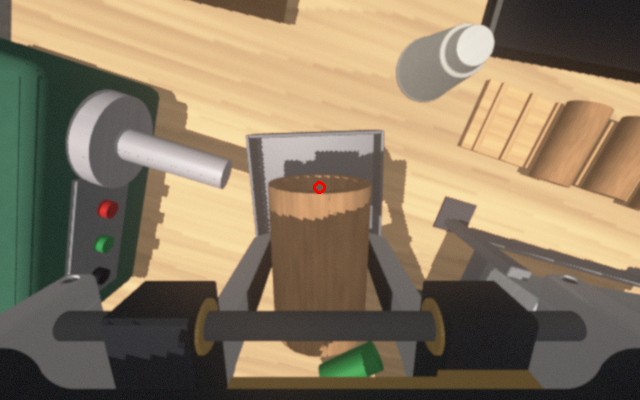

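```bash
python3 - <<'E'
from h import *
w=viewer.camera_params('wrist');t=viewer.camera_params('top')
im=cv2.imread('pics/t4.png')
A=w['camera_matrix']@np.c_[w['R'],w['t']];B=t['camera_matrix']@np.c_[t['R'],t['t']]
for u,v in [((228,170),(154.5,181))]:
    X=cv2.triangulatePoints(A,B,np.array(u,float),np.array(v,float));print((X[:3]/X[3]).ravel().round(3))
cr=im[120:260,120:260];cv2.imwrite('pics/v8.png',cv2.resize(cr,None,fx=4,fy=4,interpolation=cv2.INTER_CUBIC))
# crate far wall corners top edge in wrist
for uv in [(248,134),(383,131)]:print(back(w,uv,.055).round(3))
E
```

```text
[0.512 0.515 0.033]
[0.558 0.52  0.055]
[0.612 0.361 0.055]
```

View pics/v8.png

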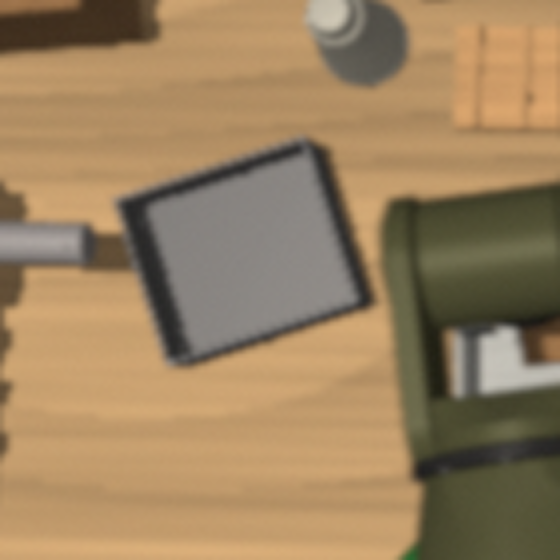

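```bash
python3 - <<'E'
from h import *
w=viewer.camera_params('wrist');t=viewer.camera_params('top')
A=w['camera_matrix']@np.c_[w['R'],w['t']];B=t['camera_matrix']@np.c_[t['R'],t['t']]
X=cv2.triangulatePoints(A,B,np.array((228,170.)),np.array((142.5,181.)));print((X[:3]/X[3]).ravel().round(3))
C=np.array([back(t,(120+a/4,120+b/4),.055) for a,b in [(120,203),(305,142),(372,300),(175,365)]]);print(C.round(3),C.mean(0).round(3))
print([np.degrees(np.arctan2(*(C[j]-C[i])[[1,0]])).round(1) for i,j in [(0,1),(1,2),(3,2),(0,3)]])
go(*C.mean(0)[:2],.25,.30)
E
```

```text
[0.512 0.528 0.075]
[[0.548 0.512 0.055]
 [0.603 0.358 0.055]
 [0.47  0.298 0.055]
 [0.413 0.461 0.055]] [0.508 0.407 0.055]
[np.float64(-70.5), np.float64(-155.6), np.float64(-70.6), np.float64(-159.5)]
shift [-10.5   2.9  -0.2] turn 0.4 | 0.011
```

step_arm(targets=[0.1,-10,3,40,-1.5,0.1,-10,3,85,-1.5,0.1,-10,3,130,-1.5,0.1,-10,3,165,-1.5,0.1,-10,3,185,-1.5,0.1,-10,3,199,-1.5,0.1,-10,3,199,-1.5,0.1,-10,3,199,-1.5])

```text
time: 8.45
tcp_pos: [0.5094, 0.4089, 0.0523]
eef_rot: [-3.141, -0.002, 0.335]
ft_force: [0.8, 0.8, -0.7]
grip_width: 0.0614
grip_force: 20.0
```

step_arm(targets=[0.1,0,0,9,0,0.1,0,0,9,0,0.1,0,0,9,0,0.45,0,0,9,0,0.7,0,0,9,0,0.7,0,0,9,0,0.7,0,0,0,0,0.7,0,0,-30,0])

```text
time: 9.25
tcp_pos: [0.5072, 0.4081, 0.0784]
eef_rot: [3.14, 0.005, 0.335]
ft_force: [0.7, 0.2, 0.2]
grip_width: 0.0798
grip_force: 0.0
```

step_arm(targets=[0.7,0,0,-50,0,0.7,0,0,-100,0,0.7,0,0,-150,0,0.7,0,0,-200,0,0.7,0,0,-240,0,0.7,0,0,-240,0,0.7,0,0,-240,0,0.7,0,0,-240,0])

```text
time: 10.05
tcp_pos: [0.508, 0.4087, 0.3188]
eef_rot: [3.141, 0.002, 0.335]
ft_force: [-0.3, 0.4, 0.4]
grip_width: 0.0798
grip_force: 0.0
```

```bash
python3 - <<'E'
from h import *
q=np.load('q.npy');from chute import *
s=status.state();print(s['time'],s['tcp_pos'],s['eef_rot'])
p,im=snap('wrist','w6')
print([(round(d['p'],2),back(p,d['uv'],.06).round(3),d['region'].sum()) for d in finder.masks_of('thick_center','wrist')])
g=.93;P=ch(q,np.array([-.066+.174*np.cos(g)-.009*np.sin(g),-.014-.174*np.sin(g)-.009*np.cos(g),.124]));print(P,q)
go(P[0],P[1],.30,q[2]-g)
E
```

```text
10.05 [0.50804428 0.40865824 0.31884596] [3.14101811e+00 2.09569523e-03 3.35344838e-01]
[(0.94, array([0.505, 0.412, 0.06 ]), np.int64(2475))]
[ 0.49388746 -0.27793063  0.124     ] [ 0.45799156 -0.12013994  0.03212935]
shift [-239.4  643.7   18.7] turn 70.7 | 0.687
```

step_arm(targets=[0,-120,322,0,35,0,-120,322,0,35,0,-120,322,0,35,0,-120,322,0,35,0,-120,322,0,35,0,-120,322,0,35,0,-120,322,0,35,0,-120,322,0,35])

```text
time: 10.95
tcp_pos: [0.5007, 0.0613, 0.3197]
eef_rot: [3.141, 0.001, -0.28]
ft_force: [-0.9, 0.7, 0.3]
grip_width: 0.047
grip_force: 0.0
```

```bash
python3 - <<'E'
from h import *
print(status.state()['tcp_pos']);go(.485,-.265,.30,-.9)
E
```

```text
[0.50067816 0.06134188 0.31965568]
shift [ 75.2 318.   19.7] turn 35.5 | 0.327
```

step_arm(targets=[0,75,318,20,35.5,0,75,318,20,35.5,0,75,318,20,35.5,0,75,318,20,35.5,0,75,318,20,35.5,0,75,318,20,35.5,0,75,318,20,35.5,0,75,318,20,35.5])

```text
time: 11.75
tcp_pos: [0.4862, -0.2634, 0.2985]
eef_rot: [3.141, 0.002, -0.898]
ft_force: [0.2, 1.2, 0.5]
grip_width: 0.0473
grip_force: 0.0
```

```bash
python3 - <<'E'
from h import *
s=status.state();print(s['tcp_pos'],s['eef_rot'])
p,im=snap('wrist','w7');cv2.imwrite('pics/v9.png',im[60:300,120:520,::-1].repeat(2,0).repeat(2,1))
for n in ('tab','gate'):
  for d in finder.masks_of(n,'wrist')[:2]:print(n,d['p'],d['uv'],back(p,d['uv'],.142))
import pickle;pickle.dump(p,open('w7.pkl','wb'))
E
```

```text
[ 0.48622156 -0.26338028  0.29850093] [ 3.14054833e+00  2.32701033e-03 -8.98207747e-01]
tab 0.92 [321.7, 219.3] [ 0.4667019  -0.24063081  0.142     ]
gate 0.85 [320.0, 238.8] [ 0.45251767 -0.21956526  0.142     ]
```

View pics/v9.png

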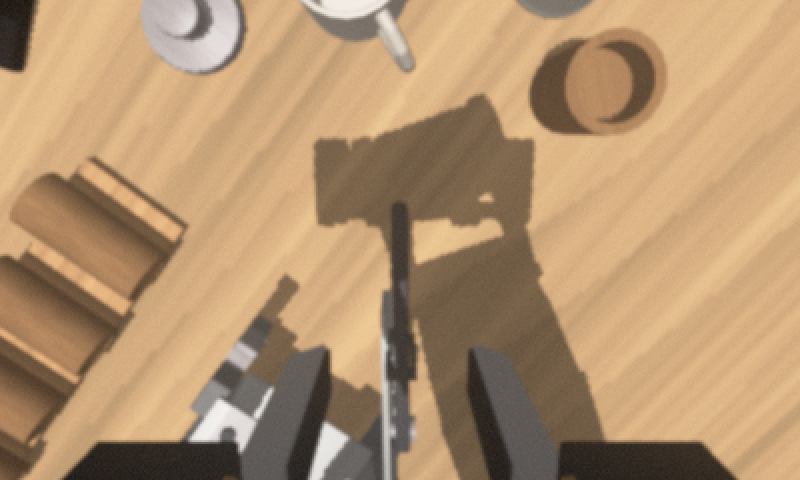

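```bash
python3 - <<'E'
from h import *; from chute import *;import pickle
p=pickle.load(open('w7.pkl','rb'));q=np.load('q.npy')
F=back(p,(320,161),.142);N=back(p,(320.5,204),.142);print(F,N)
H=ch(q,[-.066,-.014,0]);print('hinge',H)
d=F-H;print('r',np.hypot(d[0],d[1]),'ang',np.arctan2(d[1],d[0]))
a=np.arctan2(d[1],d[0])+np.arcsin(.009/np.hypot(d[0],d[1]))  # leaf dir (bar is 9mm to outer side = -y side)
u=np.array([np.cos(a),np.sin(a)]);n=np.array([u[1],-u[0]])
T=H[:2]+.174*u+.009*n;print('leaf dir',a,'gate',q[2]-a,'tab',T,'from far',F[:2]-.022*u)
go(T[0],T[1],.16,a)
E
```

```text
[ 0.51194246 -0.29405031  0.142     ] [ 0.47979163 -0.25470303  0.142     ]
hinge [ 0.39247536 -0.13625288  0.        ]
r 0.19792022789056926 ang -0.9227720535962942
leaf dir -0.8772835016785044 gate 0.9094128544606448 tab [ 0.49678251 -0.27581297] from far [ 0.49787913 -0.2771322 ]
shift [ 18.4   2.2 139.7] turn -1.0 | 0.141
```

step_arm(targets=[0,18,2,40,-1,0,18,2,85,-1,0,18,2,125,-1,0,18,2,150,-1,0,18,2,168,-1,0,18,2,168,-1,-0.3,18,2,168,-1,-0.5,18,2,168,-1], force=15)

```text
time: 12.7
tcp_pos: [0.4971, -0.2762, 0.1337]
eef_rot: [-3.141, -0.002, -0.877]
ft_force: [0.2, -0.3, -0.8]
grip_width: 0.0341
grip_force: 0.0
```

step_arm(targets=[-0.7,0,0,0,0,-0.85,0,0,0,0,-0.95,0,0,0,0,-0.95,0,0,0,0,-0.95,0,0,0,0,-0.95,0,0,0,0,-0.95,0,0,0,0,-0.95,0,0,0,0], force=15)

```text
time: 13.5
tcp_pos: [0.4965, -0.2765, 0.1324]
eef_rot: [-3.141, -0.0, -0.878]
ft_force: [-0.5, 1.0, 5.1]
grip_width: 0.0097
grip_force: 15.0
```

step_arm(targets=[-0.95,-1.5,0,-7,0,-0.95,-3.3,0,-14.6,0,-0.95,-5.5,0,-21.5,0,-0.95,-8.3,0,-28.7,0,-0.95,-11.5,0,-36,0,-0.95,-15,0,-42.7,0,-0.95,-15,0,-42.7,0,-0.95,-15,0,-42.7,0], force=18)

```text
time: 14.3
tcp_pos: [0.4868, -0.2647, 0.1751]
eef_rot: [-3.141, -0.0, -0.878]
ft_force: [0.2, 0.2, 1.5]
grip_width: 0.0101
grip_force: 18.0
```

```bash
python3 - <<'E'
from h import *
s=status.state();P=s['tcp_pos'];a=s['eef_rot'][2];print(P,a,s['ft_force'],s['grip_width'])
q=np.load('q.npy');from chute import *
H=ch(q,[-.066,-.014,0]);d=P[:2]-H[:2];r=np.hypot(*d);th=np.arctan2(d[1],d[0]);print('r',r,th,a)
X=np.array([np.cos(a),np.sin(a)]);Y=np.array([np.sin(a),-np.cos(a)])
off=a-q[2]   # total yaw to go = -off
for g in np.linspace(.91,0.0,15)[1:]:
    dl=-(g-.91); 
    t=th+dl; D=H[:2]+r*np.array([np.cos(t),np.sin(t)])-P[:2]
    print(round(g,3),(D@X*1000).round(1),(D@Y*1000).round(1),round(-np.degrees(dl),1))
E
```

```text
[ 0.48683489 -0.26474674  0.17512306] -0.8775339166628424 [0.15498707 0.23172767 1.46424158] 0.010060317804773778
r 0.159418916088749 -0.9373863640327406 -0.8775339166628424
0.845 0.3 -10.4 -3.7
0.78 -0.1 -20.7 -7.4
0.715 -1.2 -31.0 -11.2
0.65 -2.9 -41.2 -14.9
0.585 -5.3 -51.3 -18.6
0.52 -8.3 -61.2 -22.3
0.455 -12.0 -70.9 -26.1
0.39 -16.3 -80.3 -29.8
0.325 -21.2 -89.5 -33.5
0.26 -26.7 -98.2 -37.2
0.195 -32.7 -106.7 -41.0
0.13 -39.3 -114.7 -44.7
0.065 -46.4 -122.2 -48.4
0.0 -53.9 -129.3 -52.1
```

step_arm(targets=[-0.95,0.3,-10.4,0,-3.7,-0.95,-0.1,-20.7,0,-7.4,-0.95,-1.2,-31,0,-11.2,-0.95,-2.9,-41.2,0,-14.9,-0.95,-5.3,-51.3,0,-18.6,-0.95,-8.3,-61.2,0,-22.3,-0.95,-12,-70.9,0,-26.1,-0.95,-12,-70.9,0,-26.1])

```text
time: 15.1
tcp_pos: [0.5343, -0.2096, 0.1749]
eef_rot: [-3.141, -0.0, -0.42]
ft_force: [2.0, -1.6, 2.3]
grip_width: 0.0096
grip_force: 18.0
```

```bash
cat > arc.py <<'E'
from h import *; from chute import *
import sys
s=status.state();P=s['tcp_pos'];a=s['eef_rot'][2];print(P,a,s['ft_force'],s['grip_width'])
q=np.load('q.npy')
H=ch(q,[-.066,-.014,0]);d=P[:2]-H[:2];r=np.hypot(*d);th=np.arctan2(d[1],d[0]);g0=q[2]-th-np.arcsin(.009/r);print('r',r,'gate',g0,'yawgate',q[2]-a)
X=np.array([np.cos(a),np.sin(a)]);Y=np.array([np.sin(a),-np.cos(a)])
for g in np.linspace(g0,float(sys.argv[1]),8)[1:]:
    t=th+g0-g; D=H[:2]+r*np.array([np.cos(t),np.sin(t)])-P[:2]
    print(round(g,3),(D@X*1000).round(1),(D@Y*1000).round(1),round(-np.degrees(g0-g),1))
E
python3 arc.py 0.0
```

```text
[ 0.53428839 -0.20960007  0.17485223] -0.41993562255348915 [ 1.96843676 -1.57479625  2.31278893] 0.009636090528952902
r 0.1596582090849846 gate 0.45305005931422043 yawgate 0.4520649753356295
0.388 0.3 -10.3 -3.7
0.324 -0.2 -20.7 -7.4
0.259 -1.2 -30.9 -11.1
0.194 -3.0 -41.1 -14.8
0.129 -5.4 -51.2 -18.5
0.065 -8.4 -61.0 -22.2
0.0 -12.1 -70.7 -26.0
```

step_arm(targets=[-0.95,0.3,-10.3,0,-3.7,-0.95,-0.2,-20.7,0,-7.4,-0.95,-1.2,-30.9,0,-11.1,-0.95,-3,-41.1,0,-14.8,-0.95,-5.4,-51.2,0,-18.5,-0.95,-8.4,-61,0,-22.2,-0.95,-10.4,-66.2,0,-24.3,-0.95,-10.4,-66.2,0,-24.3])

```text
time: 15.9
tcp_pos: [0.5519, -0.1454, 0.1753]
eef_rot: [3.141, -0.002, 0.002]
ft_force: [5.4, 0.6, 2.8]
grip_width: 0.0101
grip_force: 18.0
```

```bash
python3 arc.py 0.0; python3 - <<'E'
from h import *
p,im=snap('wrist','w8');cv2.imwrite('pics/v10.png',im[60:340,180:460,::-1].repeat(2,0).repeat(2,1))
E
```

```text
[ 0.55191691 -0.14544193  0.17528339] 0.001770554810785363 [5.42832088 0.63512278 2.82809444] 0.010064002591554475
r 0.15970612395097353 gate 0.03331498482247567 yawgate 0.03035879797135499
0.029 0.0 -0.8 -0.3
0.024 0.1 -1.5 -0.5
0.019 0.1 -2.3 -0.8
0.014 0.2 -3.0 -1.1
0.01 0.2 -3.8 -1.4
0.005 0.2 -4.6 -1.6
0.0 0.2 -5.3 -1.9
```

View pics/v10.png

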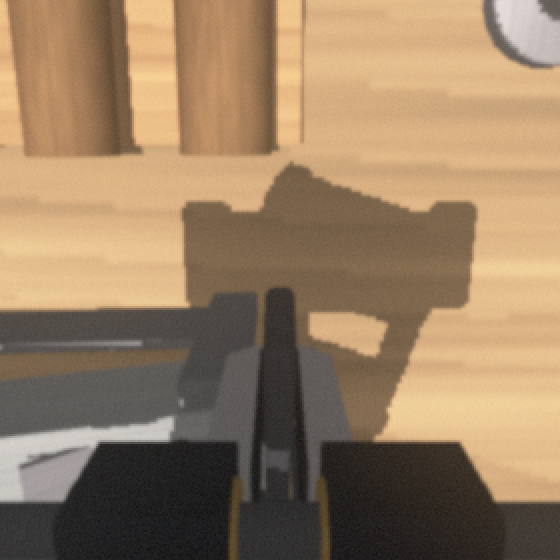

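step_arm(targets=[-0.95,3,-1,7,0,-0.95,6.7,-1,14,0,-0.95,9.5,-1,21,0,-0.95,11.7,-1,28,0,-0.95,13.5,-1,35,0,-0.95,14.5,-1,40,0,-0.95,15,-1,42,0,-0.95,15,-1,42,0], force=10)

```text
time: 16.75
tcp_pos: [0.566, -0.1447, 0.1332]
eef_rot: [3.142, 0.001, 0.002]
ft_force: [-7.6, 0.7, 5.3]
grip_width: 0.0098
grip_force: 10.0
```

```bash
python3 arc.py 0.0|head -2
```

```text
[ 0.56599104 -0.1447107   0.13318052] 0.001948593365815432 [-7.56523576  0.74967455  5.33587828] 0.009802547383707606
r 0.17372168953199896 gate 0.029004416030668653 yawgate 0.03018075941632492
```

step_arm(targets=[-0.75,0,0,0,0,-0.65,0,0,0,0,-0.6,0,0,0,0,-0.6,0,0,0,0,-0.6,0,0,-20,0,-0.6,0,0,-60,0,-0.6,0,0,-110,0,-0.6,0,0,-160,0])

```text
time: 17.55
tcp_pos: [0.566, -0.1445, 0.2946]
eef_rot: [-3.141, 0.0, 0.002]
ft_force: [0.1, -0.6, -0.1]
grip_width: 0.0189
grip_force: 0.0
```

```bash
python3 - <<'E'
from h import *;from chute import *
s=status.state();P=s['tcp_pos'];print(P,s['ft_force'])
p,im=snap('wrist','w9')
q=np.load('q.npy')
v=im[:,:,::-1].copy()
for g,col in((0,(0,0,255)),(.08,(0,255,0))):
  for r,o in((.152,.004),(.196,.004),(.196,.014)):
    X=ch(q,[-.066+r*np.cos(g)-o*np.sin(g),-.014-r*np.sin(g)-o*np.cos(g),.142]);cv2.circle(v,tuple(int(round(k)) for k in proj(p,X)),2,col,1)
cv2.imwrite('pics/v11.png',v[60:340,180:460].repeat(2,0).repeat(2,1))
for d in finder.masks_of('tab','wrist')[:2]:print(d['p'],d['uv'])
c=snap('top','t9')
for n in ('crate','core1_center','rack'):print(n,[(round(d['p'],2),back(c[0],d['uv'],.03).round(3)) for d in finder.masks_of(n,'top')])
E
```

```text
[ 0.56595114 -0.14452357  0.2946158 ] [ 0.08722712 -0.59239123 -0.06568709]
0.75 [319.2, 234.8]
crate [(0.62, array([0.513, 0.443, 0.03 ])), (0.23, array([ 0.517, -0.489,  0.03 ]))]
core1_center []
rack [(0.56, array([0.667, 0.148, 0.03 ]))]
```

View pics/v11.png

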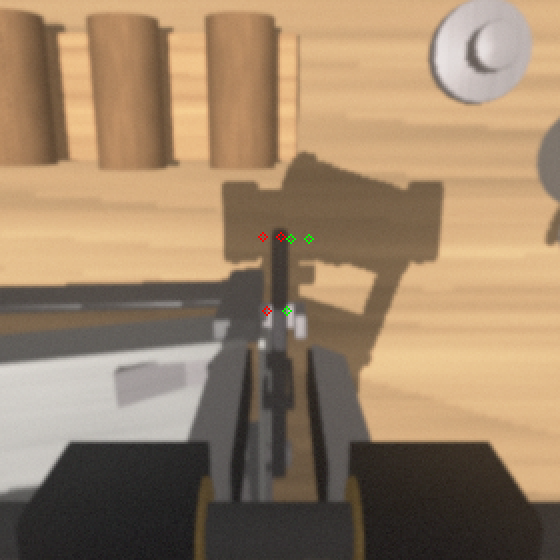

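```bash
cat > cores.py <<'E'
from h import *
def cores():
    p=viewer.camera_params('wrist');im=viewer.snapshot('wrist')
    C=-p['R'].T@p['t']
    for n in (1,):
      for d in finder.masks_of('core%d_center'%n,'wrist'):
        k=np.argwhere(d['region'])[:,::-1].astype(np.float32)
        if len(k)<300: continue
        ctr,_,_=cv2.minAreaRect(k);b=cv2.boxPoints(cv2.minAreaRect(k))
        W=np.array([back(p,u,.045)[:2] for u in b])
        e=[W[1]-W[0],W[2]-W[1]];l=max(e,key=np.linalg.norm);m=min(e,key=np.linalg.norm)
        print(round(d['p'],2),np.round(ctr),'c',W.mean(0).round(3),'L',np.linalg.norm(l).round(3),'W',np.linalg.norm(m).round(3),'ang',((np.arctan2(l[1],l[0])+1.57)%3.1416-1.57).round(3))
if __name__=='__main__': cores(); s=status.state();print(s['time'],s['tcp_pos'],s['eef_rot'][2]);go(.62,-.037,.33,.02)
E
python3 cores.py
```

```text
0.77 [300. 105.] c [ 0.672 -0.116] L 0.102 W 0.045 ang -0.0
0.43 [318. 242.] c [ 0.461 -0.141] L 0.233 W 0.026 ang 0.023
17.95 [ 0.56599431 -0.14456571  0.29129055] 0.00196077649123505
shift [  54.2 -107.5  -38.7] turn -1.0 | 0.126
```

step_arm(targets=[0.49,45,-12,0,0,0.49,90,-25,0,0,0.49,104,-29,0,0,0.49,104,-29,45,0,0.49,104,-29,90,0,0.49,104,-29,130,0,0.49,104,-29,150,0,0.49,104,-29,150,0])

```text
time: 18.75
tcp_pos: [0.6686, -0.1151, 0.1383]
eef_rot: [-3.14, 0.007, 0.002]
ft_force: [-0.2, 0.7, 0.1]
grip_width: 0.07
grip_force: 0.0
```

```bash
python3 - <<'E'
from cores import *
cores();s=status.state();print(s['time'],s['tcp_pos'],s['eef_rot'][2])
go(.670,-.116,.038)
E
```

```text
0.65 [322. 208.] c [ 0.669 -0.116] L 0.109 W 0.045 ang 0.029
18.85 [ 0.67035613 -0.11546206  0.14316345] 0.002032203966839008
shift [ -0.4   0.5 105.2] turn 0 | 0.105
```

step_arm(targets=[0.49,0,0.5,40,-1,0.49,0,0.5,75,-1,0.49,0,0.5,105,-1,0.49,0,0.5,105,-1,0.2,0,0.5,105,-1,-0.1,0,0.5,105,-1,-0.1,0,0.5,105,-1,-0.1,0,0.5,105,-1], force=12)

```text
time: 19.65
tcp_pos: [0.6712, -0.1162, 0.04]
eef_rot: [3.141, -0.003, 0.019]
ft_force: [-0.8, 0.0, 8.0]
grip_width: 0.0479
grip_force: 12.0
```

```bash
python3 - <<'E'
from h import *;from chute import *
s=status.state();print(s['time'],s['tcp_pos'],s['eef_rot'][2],s['grip_width'],s['ft_force'])
q=np.load('q.npy')
for y in (.14,.17,.20,.25):print(y,ch(q,tr(0,y,.024)).round(4))
P=ch(q,tr(0,.14,.024));go(P[0],P[1],.30,q[2])
E
```

```text
19.65 [ 0.67116894 -0.11617588  0.03997103] 0.019415122655620287 0.047908145311485406 [-0.79579929  0.00964344  8.04162014]
0.14 [0.4538 0.0117 0.1227]
0.17 [0.4528 0.041  0.1289]
0.2 [0.4519 0.0704 0.1352]
0.25 [0.4503 0.1192 0.1456]
shift [-214.9 -132.1 -260. ] turn -0.7 | 0.362
```

step_arm(targets=[-0.1,0,0,-30,0,-0.1,0,0,-75,0,-0.1,0,0,-120,0,-0.1,0,0,-165,0,-0.1,-30,-18,-200,0,-0.1,-65,-40,-220,0,-0.1,-105,-64,-230,-0.7,-0.1,-150,-92,-230,-0.7], force=15)

```text
time: 20.45
tcp_pos: [0.5198, -0.0278, 0.2698]
eef_rot: [3.141, -0.003, 0.032]
ft_force: [1.0, 0.5, -0.2]
grip_width: 0.0476
grip_force: 15.0
```

```bash
python3 - <<'E'
from h import *
s=status.state();print(s['time'],s['tcp_pos'],s['eef_rot'][2],s['grip_width'])
go(.4555,.0117,.20,.032)
E
```

```text
20.45 [ 0.51981311 -0.02784086  0.26981359] 0.03168982674476983 0.047580343371354104
shift [-63.  -41.6  69.8] turn -0.0 | 0.103
```

step_arm(targets=[-0.1,-30,-20,0,0,-0.1,-63,-42,0,0,-0.1,-63,-42,0,0,-0.1,-63,-42,30,0,-0.1,-63,-42,60,0,-0.1,-63,-42,75,0,-0.1,-63,-42,75,0,-0.1,-63,-42,75,0])

```text
time: 21.25
tcp_pos: [0.4573, 0.0114, 0.1938]
eef_rot: [3.141, -0.001, 0.032]
ft_force: [-0.6, -0.4, -1.0]
grip_width: 0.0478
grip_force: 15.0
```

```bash
python3 - <<'E'
from h import *;from chute import *
s=status.state();print(s['time'],s['tcp_pos'],s['eef_rot'][2],s['grip_width'])
go(.4555,.0117,.128,.032)
p,im=snap('wrist','w10');q=np.load('q.npy');v=im[:,:,::-1].copy()
for x in(-.058,.058):
  for y in (.1,.14,.2,.25):
    for z in (0,.062):cv2.circle(v,tuple(int(round(k)) for k in proj(p,ch(q,tr(x,y,z)))),2,(0,0,255) if z else (0,255,0),1)
cv2.imwrite('pics/v12.png',v[60:360,100:500].repeat(2,0).repeat(2,1))
import pickle;pickle.dump(p,open('w10.pkl','wb'))
E
```

```text
21.25 [0.45730285 0.01137412 0.19378189] 0.03150084807722031 0.04776823584338677
shift [-1.8 -0.4 65.8] turn -0.0 | 0.066
```

View pics/v12.png

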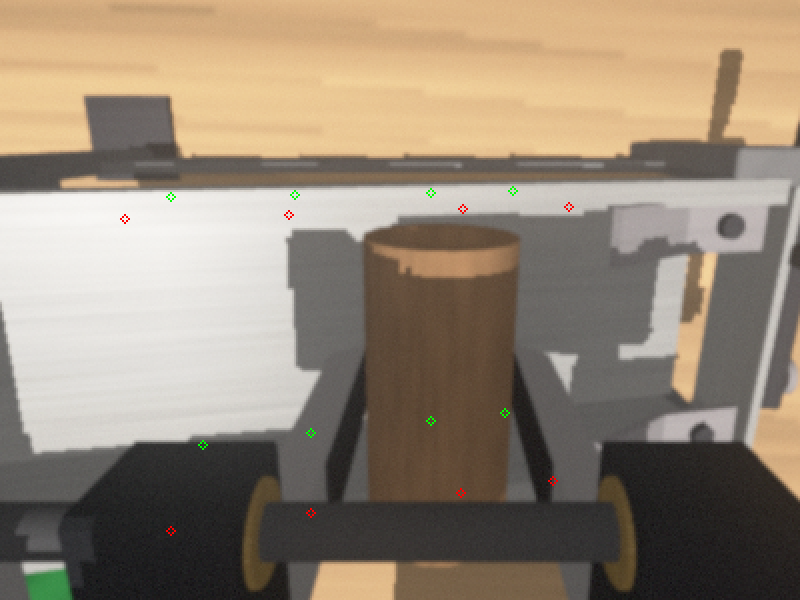

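```bash
python3 - <<'E'
from h import *;import pickle
from chute import *
p=pickle.load(open('w10.pkl','rb'));q=np.load('q.npy')
print(back(p,(319.5,173),.2138), back(p,(300,162.5),.158), ch(q,tr(.058,.16,.062)),ch(q,tr(.065,.16,.062)),back(p,(300,151.5),.158))
print(back(p,(202,278.5),.122),ch(q,tr(-.058,.25,0)))
E
```

```text
[0.51424719 0.01412333 0.2138    ] [0.51230712 0.02794617 0.158     ] [0.51134992 0.02520959 0.1639915 ] [0.51834631 0.02543445 0.1639915 ] [0.52002881 0.02804721 0.158     ]
[0.39563967 0.12138888 0.122     ] [0.39216697 0.12237842 0.12211497]
```

step_arm(targets=[-0.1,-2,0,30,0,-0.1,-2,0,55,0,-0.1,-2,0,66,0,-0.1,-2,0,66,0,-0.1,-2,0,66,0,0.1,-2,0,66,0,0.25,-2,0,66,0,0.25,-2,0,66,0])

```text
time: 22.1
tcp_pos: [0.455, 0.0115, 0.1274]
eef_rot: [3.142, -0.001, 0.032]
ft_force: [-0.3, -0.6, 0.6]
grip_width: 0.0586
grip_force: 0.1
```

step_arm(targets=[0.25,0,0,-15,0,0.25,0,0,-40,0,0.25,0,0,-80,0,0.25,0,0,-120,0,0.49,40,5,-150,0,0.49,85,10,-150,0,0.49,130,20,-150,0,0.49,175,30,-150,0])

```text
time: 22.9
tcp_pos: [0.6322, -0.0131, 0.2772]
eef_rot: [3.142, -0.001, 0.032]
ft_force: [0.5, 0.7, 0.7]
grip_width: 0.0701
grip_force: 0.0
```

```bash
python3 - <<'E'
from cores import *;from chute import *
cores();s=status.state();print(s['time'],s['tcp_pos'],s['eef_rot'][2],s['ft_force'])
p,im=snap('top','t11');q=np.load('q.npy')
for n in ('core1_center','thick_center','crate'):print(n,[(round(d['p'],2),back(p,d['uv'],.12).round(3)) for d in finder.masks_of(n,'top')])
print(ch(q,tr(0,.02,.024)))
go(.669,-.037,.14,.019)
E
```

```text
0.8 [377. 330.] c [ 0.386 -0.117] L 0.086 W 0.052 ang 0.225
23.0 [ 0.63366324 -0.01387261  0.27310732] 0.0309021953227675 [-0.58600064  0.27911718 -1.80974679]
core1_center [(0.63, array([ 0.455, -0.117,  0.12 ]))]
thick_center [(0.95, array([0.5  , 0.385, 0.12 ])), (0.75, array([0.456, 0.148, 0.12 ]))]
crate [(0.85, array([0.511, 0.416, 0.12 ])), (0.4, array([ 0.499, -0.137,  0.12 ]))]
[ 0.45752392 -0.10558987  0.09764194]
shift [ 38.3  25.6 137.5] turn 0.7 | 0.145
```

step_arm(targets=[0.49,38,26,0,0.7,0.49,38,26,30,0.7,0.49,38,26,70,0.7,0.49,38,26,110,0.7,0.49,38,26,135,0.7,0.49,38,26,135,0.7,0.49,38,26,135,0.7,0.49,38,26,135,0.7])

```text
time: 24.0
tcp_pos: [0.6701, -0.0377, 0.1449]
eef_rot: [3.141, -0.004, 0.02]
ft_force: [1.3, 0.1, -0.5]
grip_width: 0.07
grip_force: 0.0
```

```bash
python3 - <<'E'
from cores import *
cores();s=status.state();print(s['time'],s['tcp_pos'],s['eef_rot'][2])
go(.670,-.037,.040)
E
```

```text
24.1 [ 0.66995007 -0.03769961  0.14402684] 0.019534784807709205
shift [ 1.00e-01 -7.00e-01  1.04e+02] turn 0 | 0.104
```

step_arm(targets=[0.49,0,-0.5,40,0,0.49,0,-0.5,75,0,0.49,0,-0.5,104,0,0.49,0,-0.5,104,0,0.2,0,-0.5,104,0,-0.1,0,-0.5,104,0,-0.1,0,-0.5,104,0,-0.1,0,-0.5,104,0], force=15)

```text
time: 24.9
tcp_pos: [0.6703, -0.0373, 0.0398]
eef_rot: [3.141, -0.003, 0.019]
ft_force: [-1.1, -0.5, 7.6]
grip_width: 0.0476
grip_force: 15.0
```

step_arm(targets=[-0.1,0,0,-30,0,-0.1,0,0,-75,0,-0.1,0,0,-120,0,-0.1,0,0,-165,0,-0.1,-30,-10,-200,0,-0.1,-65,-21,-220,0,-0.1,-105,-34,-230,-0.7,-0.1,-150,-50,-230,-0.7])

```text
time: 25.7
tcp_pos: [0.5174, 0.0101, 0.2698]
eef_rot: [3.141, -0.003, 0.032]
ft_force: [1.1, 1.1, -0.4]
grip_width: 0.0477
grip_force: 15.0
```

```bash
python3 - <<'E'
from h import *
s=status.state();print(s['time'],s['tcp_pos'],s['eef_rot'][2],s['grip_width'])
go(.454,.041,.20,.032)
p,im=snap('wrist','w12')
for d in finder.masks_of('core3_center','wrist')[:3]:
    k=np.argwhere(d['region']);print(d['p'],d['uv'],k.min(0),k.max(0))
z=s['tcp_pos'][2]+.02;print(proj(p,s['tcp_pos']+[.05,0,.02]))
E
```

```text
25.7 [0.51737279 0.01005017 0.26977008] 0.03169338769038865 0.04767564883254677
shift [-62.4 -32.9  69.8] turn -0.0 | 0.099
0.79 [296.9, 61.9] [ 15 279] [107 317]
[324.281655   186.11960339]
```

```bash
python3 - <<'E'
import cv2
for n in('w10','w12'):
    im=cv2.imread(f'pics/{n}.png');print(n,[tuple(int(k) for k in im[r,322]) for r in range(164,200,2)])
E
```

```text
w10 [(202, 209, 213), (184, 190, 194), (118, 122, 126), (106, 111, 116), (73, 85, 103), (62, 80, 103), (63, 82, 105), (61, 80, 103), (58, 79, 99), (59, 79, 99), (65, 86, 110), (100, 138, 182), (106, 145, 191), (105, 146, 190), (105, 145, 190), (103, 143, 187), (102, 142, 188), (87, 119, 157)]
w12 [(82, 109, 133), (83, 111, 134), (81, 109, 132), (76, 104, 127), (63, 85, 107), (58, 81, 106), (59, 80, 107), (60, 81, 107), (59, 82, 107), (58, 77, 101), (65, 90, 118), (97, 138, 184), (102, 143, 190), (102, 145, 192), (99, 142, 186), (103, 143, 189), (97, 137, 182), (89, 123, 163)]
```

step_arm(targets=[-0.1,-30,-16,0,0,-0.1,-62,-33,0,0,-0.1,-62,-33,25,0,-0.1,-62,-33,65,0,-0.1,-62,-33,105,0,-0.1,-62,-33,125,0,-0.1,-62,-33,136,0,-0.1,-62,-33,136,0])

```text
time: 26.6
tcp_pos: [0.4558, 0.0405, 0.1316]
eef_rot: [3.141, 0.0, 0.032]
ft_force: [0.2, 0.6, -1.1]
grip_width: 0.0474
grip_force: 15.0
```

step_arm(targets=[-0.1,0,0,0,0,0.1,0,0,0,0,0.25,0,0,0,0,0.25,0,0,0,0,0.25,0,0,-15,0,0.25,0,0,-45,0,0.25,0,0,-90,0,0.25,0,0,-135,0])

```text
time: 27.4
tcp_pos: [0.455, 0.0409, 0.2686]
eef_rot: [-3.142, 0.0, 0.032]
ft_force: [-0.9, 0.4, -0.6]
grip_width: 0.0587
grip_force: 0.0
```

```bash
python3 - <<'E'
from h import *
s=status.state();print(s['time'],s['tcp_pos'],s['eef_rot'][2],s['grip_width'])
go(.671,.041,.29,.02)
p,im=snap('wrist','w13')
import pickle;pickle.dump(p,open('w13.pkl','wb'))
for d in finder.masks_of('core3_center','wrist')[:5]:
    k=np.argwhere(d['region']);print(d['p'],d['uv'],back(p,d['uv'],.11),k.min(0),k.max(0))
E
```

```text
27.4 [0.45503982 0.04091498 0.26856146] 0.03173810821005785 0.05870327331182372
shift [215.9   6.8 -21.4] turn 0.7 | 0.217
0.97 [324.1, 30.2] [0.62918708 0.04277476 0.11      ] [  0 304] [ 58 344]
```

step_arm(targets=[0.49,45,2,0,0,0.49,90,3,0,0,0.49,135,5,0,0,0.49,180,6,0,0.7,0.49,216,7,0,0.7,0.49,216,7,40,0.7,0.49,216,7,85,0.7,0.49,216,7,115,0.7])

```text
time: 28.3
tcp_pos: [0.6705, 0.0408, 0.1476]
eef_rot: [-3.141, 0.004, 0.02]
ft_force: [-0.1, -0.0, -0.4]
grip_width: 0.0702
grip_force: 0.0
```

```bash
python3 - <<'E'
from cores import *
cores();s=status.state();print(s['time'],s['tcp_pos'],s['eef_rot'][2])
go(.671,.041,.040)
E
```

```text
28.4 [0.66958742 0.04073056 0.1465383 ] 0.01948202682301048
shift [  1.4  -0.2 106.5] turn 0 | 0.107
```

step_arm(targets=[0.49,1.5,0,40,0,0.49,1.5,0,80,0,0.49,1.5,0,106,0,0.49,1.5,0,106,0,0.2,1.5,0,106,0,-0.1,1.5,0,106,0,-0.1,1.5,0,106,0,-0.1,1.5,0,106,0])

```text
time: 29.2
tcp_pos: [0.674, 0.0413, 0.048]
eef_rot: [-3.141, -0.003, 0.02]
ft_force: [-0.9, 2.9, 6.4]
grip_width: 0.0478
grip_force: 15.0
```

step_arm(targets=[-0.1,0,0,-30,0,-0.1,0,0,-75,0,-0.1,0,0,-120,0,-0.1,0,0,-165,0,-0.1,-30,-5,-200,0,-0.1,-65,-10,-220,0,-0.1,-105,-16,-230,-0.7,-0.1,-150,-22,-230,-0.7])

```text
time: 30.0
tcp_pos: [0.5216, 0.0599, 0.278]
eef_rot: [-3.142, -0.004, 0.032]
ft_force: [1.4, 0.4, 0.1]
grip_width: 0.0475
grip_force: 15.0
```

```bash
python3 - <<'E'
from h import *
s=status.state();print(s['time'],s['tcp_pos'],s['eef_rot'][2],s['grip_width'])
go(.453,.0704,.141,.032)
p,im=snap('wrist','w14');print([int(im[r,322,0]) for r in range(170,206,2)])
cv2.imwrite('pics/v13.png',im[:,:,::-1])
E
```

```text
30.0 [0.52160077 0.05993672 0.27803358] 0.03195690278877694 0.047530192969279975
shift [-68.2 -12.6 137. ] turn -0.0 | 0.154
[131, 111, 110, 109, 105, 105, 101, 161, 194, 195, 194, 191, 191, 186, 177, 125, 103, 103]
```

View pics/v13.png

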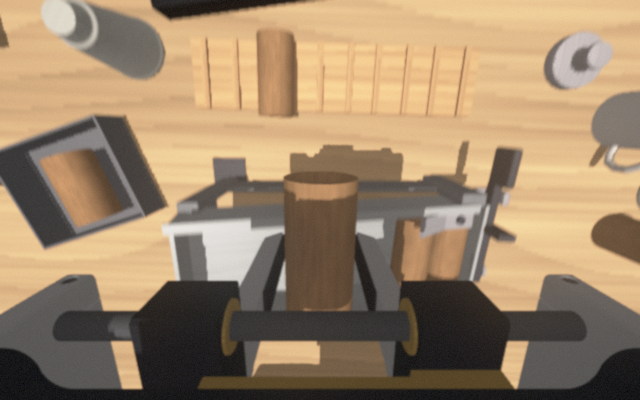

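step_arm(targets=[-0.1,-33,-6,0,0,-0.1,-68,-13,0,0,-0.1,-68,-13,25,0,-0.1,-68,-13,60,0,-0.1,-68,-13,95,0,-0.1,-68,-13,115,0,-0.1,-68,-13,129,0,-0.1,-68,-13,129,0])

```text
time: 30.85
tcp_pos: [0.454, 0.0702, 0.1462]
eef_rot: [3.141, 0.001, 0.032]
ft_force: [-0.1, -0.9, -0.3]
grip_width: 0.0479
grip_force: 15.0
```

```bash
python3 - <<'E'
from h import *
s=status.state();print(s['time'],s['tcp_pos'],s['eef_rot'][2],s['grip_width'],s['ft_force'])
go(.454,.0704,.148,.032)
E
```

```text
30.85 [0.4539674  0.0702491  0.14622051] 0.03160166927137564 0.047918680578246074 [-0.0628639  -0.91186311 -0.31823985]
shift [ 0.  -0.1 -1.8] turn -0.0 | 0.002
```

step_arm(targets=[0.1,0,0,0,0,0.25,0,0,0,0,0.25,0,0,0,0,0.25,0,0,0,0,0.25,0,0,-15,0,0.25,0,0,-45,0,0.25,0,0,-90,0,0.25,0,0,-135,0])

```text
time: 31.65
tcp_pos: [0.4538, 0.0707, 0.2835]
eef_rot: [-3.142, 0.001, 0.032]
ft_force: [1.0, -0.1, 0.4]
grip_width: 0.0585
grip_force: 0.0
```

```bash
python3 - <<'E'
from cores import *
cores();go(.668,.119,.28,.02)
E
```

```text
0.72 [463. 200.] c [ 0.433 -0.142] L 0.104 W 0.052 ang -0.028
shift [213.6 -41.4   7.6] turn 0.7 | 0.218
```

step_arm(targets=[0.49,45,-8,0,0,0.49,90,-17,0,0,0.49,135,-26,0,0,0.49,180,-35,0,0.7,0.49,214,-41,0,0.7,0.49,214,-41,40,0.7,0.49,214,-41,85,0.7,0.49,214,-41,115,0.7])

```text
time: 32.55
tcp_pos: [0.6659, 0.1184, 0.1625]
eef_rot: [3.141, 0.004, 0.02]
ft_force: [0.7, -0.0, -0.4]
grip_width: 0.0701
grip_force: 0.0
```

```bash
python3 - <<'E'
from cores import *
cores();s=status.state();print(s['time'],s['tcp_pos'],s['eef_rot'][2])
go(.668,.119,.040)
E
```

```text
0.39 [387. 371.] c [0.451 0.031] L 0.074 W 0.019 ang -1.485
0.18 [313. 329.] c [0.508 0.124] L 0.221 W 0.153 ang -1.472
32.65 [0.66496698 0.11825531 0.16144554] 0.019496177240728274
shift [  3.   -0.7 121.4] turn 0 | 0.121
```

step_arm(targets=[0.49,2,-1,40,0,0.49,2,-1,80,0,0.49,2,-1,121,0,0.49,2,-1,121,0,0.49,2,-1,121,0,0.1,2,-1,121,0,-0.1,2,-1,121,0,-0.1,2,-1,121,0])

```text
time: 33.45
tcp_pos: [0.6696, 0.1201, 0.0479]
eef_rot: [-3.14, -0.003, 0.019]
ft_force: [0.9, 19.9, 10.3]
grip_width: 0.0496
grip_force: 10.0
```

step_arm(targets=[-0.1,0,0,0,0,-0.1,0,0,-30,0,-0.1,0,0,-75,0,-0.1,0,0,-120,0,-0.1,0,0,-165,0,-0.1,-35,0,-200,0,-0.1,-70,0,-225,0,-0.1,-115,0,-235,-0.7])

```text
time: 34.25
tcp_pos: [0.5533, 0.1171, 0.2839]
eef_rot: [-3.141, -0.004, 0.031]
ft_force: [0.8, 0.0, 0.3]
grip_width: 0.0476
grip_force: 15.0
```

```bash
python3 - <<'E'
from h import *
s=status.state();print(s['time'],s['tcp_pos'],s['eef_rot'][2],s['grip_width'])
go(.452,.119,.28,.032)
p,im=snap('wrist','w16');print([int(im[r,322,0]) for r in range(170,206,2)])
E
```

```text
34.25 [0.55331697 0.11713306 0.28390662] 0.03146321143981745 0.04761147603934077
shift [-101.2   -5.1    3.9] turn -0.0 | 0.101
[135, 136, 121, 113, 109, 109, 110, 108, 103, 161, 196, 194, 194, 187, 189, 187, 175, 127]
```

step_arm(targets=[-0.1,-33,-1,0,0,-0.1,-68,-2,0,0,-0.1,-100,-3,0,0,-0.1,-100,-3,35,0,-0.1,-100,-3,75,0,-0.1,-100,-3,105,0,-0.1,-100,-3,123,0,-0.1,-100,-3,123,0])

```text
time: 35.1
tcp_pos: [0.4531, 0.1167, 0.1565]
eef_rot: [3.141, 0.002, 0.032]
ft_force: [-0.5, 0.1, -0.5]
grip_width: 0.0476
grip_force: 15.0
```

step_arm(targets=[-0.1,0,0,0,0,-0.1,0,0,1,0,0.1,0,0,1,0,0.25,0,0,1,0,0.25,0,0,0,0,0.25,0,0,-15,0,0.25,0,0,-55,0,0.25,0,0,-100,0])

```text
time: 35.9
tcp_pos: [0.4532, 0.117, 0.2586]
eef_rot: [3.141, 0.002, 0.032]
ft_force: [0.8, -0.2, -0.0]
grip_width: 0.0588
grip_force: 0.0
```

step_arm(targets=[0.25,0,0,-50,0,0.25,0,0,-90,0,0.25,0,0,-90,0,0.25,0,0,-90,0,0.25,0,0,-90,0,0.25,0,0,-90,0,0.25,0,0,-90,0,0.25,0,0,-90,0])

```text
time: 36.7
tcp_pos: [0.4538, 0.117, 0.3474]
eef_rot: [3.141, 0.001, 0.032]
ft_force: [1.1, -0.5, -0.1]
grip_width: 0.0589
grip_force: 0.0
```

```bash
python3 - <<'E'
from h import *
s=status.state();print(s['time'],s['tcp_pos'],s['ft_force'],s['grip_width'])
p,im=snap('wrist','w17');cv2.imwrite('pics/v14.png',cv2.resize(im[:,:,::-1],(800,500),interpolation=cv2.INTER_CUBIC))
E
```

```text
36.7 [0.4537781  0.11704433 0.34739296] [ 1.05579727 -0.47116554 -0.09390772] 0.058908079860276776
```

View pics/v14.png

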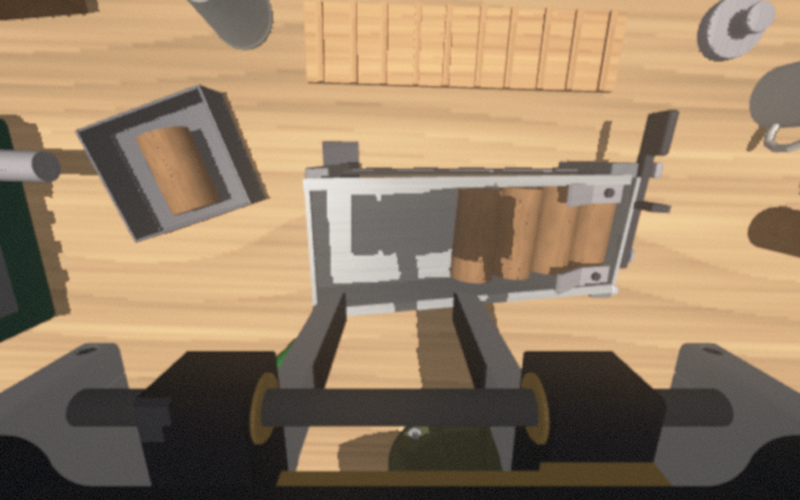

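```bash
python3 -c "
from plant import arm;print(arm.sign_off())"
```

```text
the job is handed in; nothing more can be done
None
```

The job is done and handed in: the thick core lies in the reject crate, the gate is shut with its latch bar dropped in the catch, and all four slim cores from the rack lie straight across the chute, queued behind the gate.

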